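Release a spent filter cartridge from its push-push bay

TASK

The water filter cartridge with the straight bar on its cap is spent. Push it gently deeper into its bay, feeling for the stop and never pressing harder than 25 N, until the latch lets go and it springs up; then draw it out and stand it upright on the drip tray's grille. Leave the cartridge with the ring latched in its bay and everything else where it stands.

Things in the scene. Friction and masses are not known exactly. Their poses are not given: they have to be found in the camera images.
- dock: White filter dock, fixed: a block 98 (x) x 164 (y) x 96 mm high on a base plate 104 x 170 mm; two hose stubs stick out 22 mm low on its +x face. Origin at the centre of its underside, z up. Two square wells, 51 mm wide, open in its flat top (the deck); each holds a cartridge (which one varies) on a sprung carrier with a push-push latch.
- dock_deck (a point): Centre of the deck (the dock's flat top, 96 mm above the work surface), between the two wells; axes as the dock's. The wells' centres lie 39 mm to either side along y. A latched cartridge is flush with the deck (within 2 mm) and cannot be gripped. More than 28 N between a cartridge and the dock breaks the latch.
- bay_left (a point): Centre of the mouth, level with the deck, of the well on the dock's +y side. Latch: a push on the cartridge meets a spring (about 6 N at first, 9 N at depth); the latch trips somewhere 4 to 17 mm below the deck, differently each time; 2 mm beyond the trip point is a firm stop where the push climbs quickly past 13 N, the sure sign that it has tripped.
- bay_right (a point): The same for the well on the dock's -y side, with the same latch. Push taken away after the trip: the cartridge rises by itself within about 0.5 s until its top is 28 mm above the deck, still guided by the well, and stays there. Let go before the trip point, it returns to flush and stays latched. Pressed down again once risen, it latches again.
- cart_bar_center (a point): Centre of the spent cartridge, with a straight steel bar (10 x 36 mm, flat) inlaid across its cap. Loose square block 48 x 48 x 60 mm high, 0.1 to 0.2 kg, white with a 24 mm high grey ribbed cap; axes along its sides, parallel with the dock's, z up. This point is 30 mm below its top. Once risen, 28 mm of it stand above the deck, to be gripped across two sides (48 mm).
- cart_bar_top (a point): Centre of the flat top of the cartridge with the bar, 60 mm above its base: the place to push.
- cart_ring_top (a point): Centre of the flat top of the other cartridge, the same in size and material but with a flat round steel ring (34 mm outside) inlaid in its cap. It stays latched in the other bay.
- tray_in (a point): Centre of the grille of the steel drip tray, on top of its slats, 16 mm above the work surface. The tray is fixed, 130 (x) x 160 (y) mm outside, with a rim 4 mm thick that stands 4 mm above the grille; inside the rim the grille is 122 x 152 mm. Axes along its sides.
- label_roll: Bystander: small white roll of labels, 41 mm across, 26 mm high, standing loose. Origin at the centre of its underside.
- espresso_cup: Bystander: small white porcelain cup, 61 mm wide, 56 mm high, loose. Origin at the centre of its underside.
- spice_jar: Bystander: small jar with a red cap, 44 mm across, 90 mm high, loose. Origin at the centre of its underside.
- tamper: Bystander: coffee tamper, steel foot 58 mm, turned wooden handle, 94 mm high, loose. Origin at the centre of its underside.
- carton_cream: Bystander: white drink carton, 72 x 72 x 215 mm, standing loose. Origin at the centre of its underside.
- cart_bar: The same cartridge as a whole; origin at the centre of its underside, 30 mm below its centre.

How it is judged:
On the way, in this order (a step that is already met when the one before it is completed fails the run):
1. the cartridge with the bar is pushed at least 3.5 mm below the deck (z of cart_bar_top in the frame of dock_deck below -0.0035 m), for 0.05 s.
2. it has sprung up in its bay: its top stands 15 to 32 mm above the deck and upright (z of cart_bar_top in the frame of dock_deck between 0.015 and 0.032 m and angle between cart_bar_top's own z axis and vertical below 0.12 rad), for 0.2 s.
3. it is drawn right out of the dock (z of cart_bar_top in the frame of dock_deck above 0.06 m), for 0.05 s.
At the end, for the whole second after the job is handed in: The cartridge with the bar stands upright (within 0.06 rad) with its base on the drip tray's grille (its height within 4 mm, its centre within 45 mm in x and 60 mm in y of the grille's centre), released and at rest; the cartridge with the ring is still latched, flush with the deck within 3 mm (x of cart_bar_top in the frame of tray_in between -0.045 and 0.045 m and y of cart_bar_top in the frame of tray_in between -0.06 and 0.06 m and z of cart_bar_center in the frame of tray_in between 0.026 and 0.034 m and angle between cart_bar_top's own z axis and vertical below 0.06 rad and linear speed of cart_bar below 0.02 m/s and z of cart_ring_top in the frame of dock_deck between -0.003 and 0.003 m); the robot touches nothing.
It fails at once if the latch is forced: more than 28 N between the cartridge with the bar and the dock (contact force between cart_bar and dock above 28 N).
It fails at once if the cartridge with the ring is pressed or lifted by more than 3 mm (z of cart_ring_top in the frame of dock_deck above 0.003 m or z of cart_ring_top in the frame of dock_deck below -0.003 m).
It fails at once if a bystander is shifted by more than 30 mm (distance of any of label_roll, espresso_cup, spice_jar, tamper, carton_cream from where it was at the start of the episode above 0.03 m).
It also fails if it takes over 42 s, if anything falls off the work surface, if the arm or the gripper's body presses on something with over 40 N, if the wrist force passes 120 N, or if a joint passes its speed limit or range.

ROBOT

A 7-joint arm with a two-finger parallel gripper is mounted at the origin on a cart in front of the work surface, level with it; the furniture and walls round the work are solid. World frame = base frame: x ahead of the robot, y to its left, z up, the work surface at z = 0. Lengths are in m, angles in rad, forces in N, time in s.
With the tool pointing down it reaches from about 0.4 to 0.85 m from the base axis. Payload 10.4 kg.
Tool frame: the origin (TCP) lies midway between the tips of the shut fingers; the grasp point (between the pads) lies 19 mm behind it; y points along the fingers, x is the direction in which the jaws open and shut, and the axes are right-handed (so a half turn about y gives the same grasp; the last joint's range is limited). The gripper opens to 87 mm and grips with 3 to 60 N. Pads are 19 mm wide; open, the fingers measure 117 mm over their backs; the gripper's body (75 mm by 190 mm) begins 51 mm behind the grasp point.
Start: joints at [-1.271, 0.332, -0.065, 1.46, 0.022, 1.35, -0.088], TCP at [0.198, 0.593, 0.223] pointing down, gripper open.
Joint ranges: [-2.6, 2.6], [-0.5, 2.12], [-1.47, 1.34], [0.16, 2.42], [-1.27, 4.41], [0.06, 2.06], [-2.6, 2.6]. Speed limits (rad/s): [2.22, 2.22, 2.79, 2.79, 3.14, 3.14, 3.14].

INTERFACE

Orientations are given as a unit quaternion [x, y, z, w].
In Python, from bench import * gives the robot as it stands.
- The arm moves only by the tool jog_arm, never from a script. Its argument "commands" is a list of rows, each an object with "translation": the shift along the world's x, y, z in mm, a list of three; "twist": the turn about the world's z in rad. A call has 1 to 20 rows; each row shifts and turns the commanded pose from where the row before left it; what a row does not reach is not made up. A row lasts 1/10 s, in which the tool goes at most 50 mm and 8.59 degrees, less where a joint would pass 70% of its speed; a pose out of reach is approached as far as the arm can. A call is refused whole if a number of a shift passes 50 or a number of a turn 0.15, either way. A call with a gripper value outside its range is refused whole. "grip" is the closure, from 0 (fully open) to 1 (shut), set as the call begins (left out, the last holds). The fingers move at their own pace and stop on an object; "grip_force" is the grip in N (left out, the last holds). Time passes only in rows, so rows that do not move let the fingers close. It gives the time, the measured TCP pose, the force and the opening at its end, in the units of the state.
- read_state(): the state, without advancing time (a new reading comes with each control period).
- camera(name): name is "scene" or "top" or "wrist"; returns a dict with "img" (400x640x3 uint8, red, green, blue), "fx", "fy", "cx", "cy" (pixels), "cam_to_world" (4x4, takes a point from camera to world coordinates). Camera axes: x right, y down, z forward; pixel columns grow to the right and rows downward; lengths in m; the calibration is good to about 2 mm. The wrist camera is an equidistant fisheye: a pixel r from the principal point sees the ray r / f radians off the axis. A picture is of the moment at which its call begins. There is no depth.
- close_job(): hands the job in, once; it reports no verdict.
The state is a dict: "time": time; "joint_positions": joint angles; "joint_vel": joint speeds; "joint_torque": joint torques, N m; "ee_pos": TCP position; "eef_rot": TCP orientation; "ft_force": force on the tool from outside, world axes, zero at the start; "torque": the same for the moment, N m; "width": finger opening in m.
Only numpy, scipy, OpenCV 4.12 (cv2) and the standard library are available. Lean on these libraries where they do the work, as an engineer would, in place of code of your own. Each camera call takes 0.05 s, during which the arm holds its last target.

## Working session

There is one attempt and no reset: what is moved stays moved. The work goes in short steps, Python scripts to look and compute and a tool call to move; the robot and the scene stay as the last step left them, time stands still between calls to the robot, and variables do not carry over. Pictures are saved under pics/ and viewed, and the job is handed in when it is done.

Besides the shell and the picture viewer there is one more tool, called after "Request:" as name(argument=value, ...) on one line, values as JSON. jog_arm: Moves the arm, as the interface text tells. Its arguments: {"type":"object","properties":{"commands":{"type":"array"},"grip":{"type":"number"},"grip_force":{"type":"number"}},"required":["commands"]}

```bash
mkdir -p pics; ls; python3 - <<'E'
from bench import *
import cv2,json,numpy as np
s=read_state(); print({k:np.round(v,3).tolist() for k,v in s.items()})
for n in ["scene","top","wrist"]:
    c=camera(n); cv2.imwrite(f"pics/{n}0.png",c["img"][:,:,::-1])
    print(n,c["fx"],c["fy"],c["cx"],c["cy"],np.round(c["cam_to_world"],4).tolist())
E
```

```text
pics
{'time': 0.0, 'joint_positions': [-1.271, 0.333, -0.065, 1.461, 0.022, 1.35, -0.088], 'joint_vel': [0.0, -0.002, 0.001, 0.0, -0.001, 0.001, 0.0], 'joint_torque': [0.0, -62.326, 0.025, -38.99, -0.061, 0.04, 0.0], 'ee_pos': [0.198, 0.592, 0.222], 'eef_rot': [0.574, 0.413, -0.414, -0.574], 'ft_force': [-0.058, -0.712, -1.003], 'torque': [0.041, -0.012, 0.051], 'width': 0.087}
scene 391.1052055594838 391.1052055594838 323.28100549075407 201.14051986134064 [[0.4494, -0.386, 0.8056, -0.4147], [-0.8933, -0.1836, 0.4103, -0.5146], [-0.0105, -0.904, -0.4273, 0.578], [0.0, 0.0, 0.0, 1.0]]
top 481.14274297024167 481.14274297024167 311.436293999403 198.83691177548263 [[-0.0039, -0.9855, 0.1695, 0.3113], [-1.0, 0.0025, -0.0088, -0.0339], [0.0083, -0.1695, -0.9855, 1.3134], [0.0, 0.0, 0.0, 1.0]]
wrist 309.70691628693146 309.70691628693146 319.1582321602777 200.87120798338614 [[0.3169, 0.9118, 0.261, 0.1276], [0.9484, -0.3046, -0.0875, 0.6172], [-0.0003, 0.2752, -0.9614, 0.3832], [0.0, 0.0, 0.0, 1.0]]
```

View pics/scene0.png

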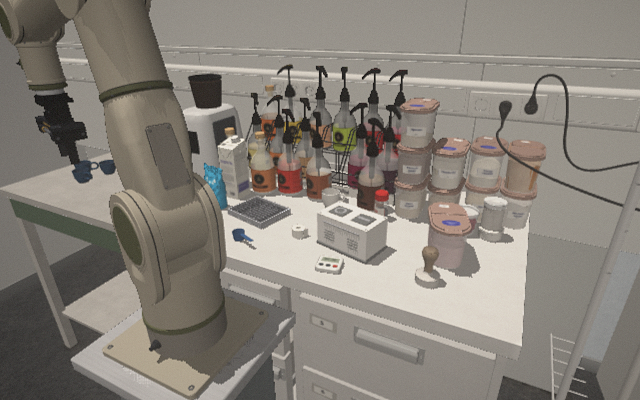

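View pics/top0.png

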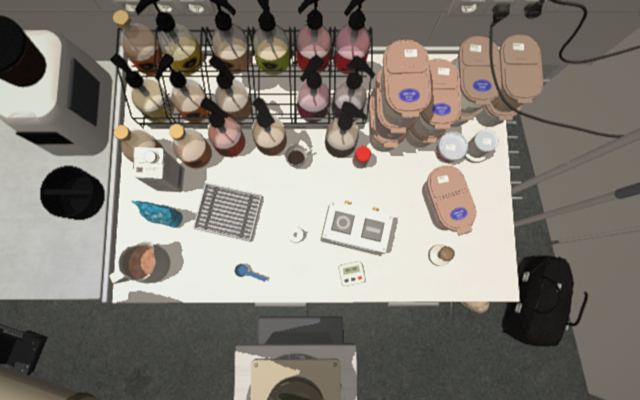

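View pics/wrist0.png

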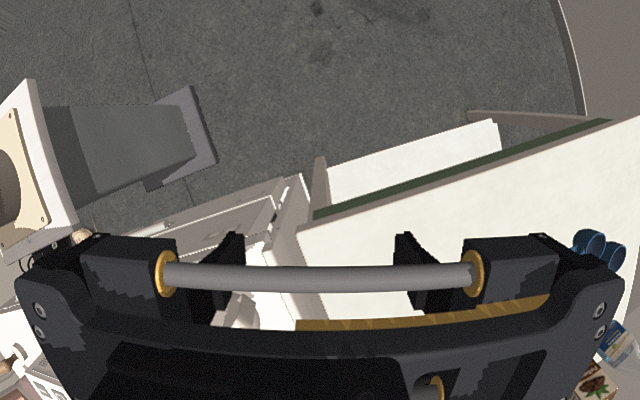

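The scene view shows the dock around (352,230). In the top view the dock is around (358,226), the tray at (229,212), the roll at (297,235), the tamper at (441,254), the jar at (362,155), the cup at (297,155) and the carton at (155,165). I'll zoom in on the dock and tray.

```bash
python3 - <<'E'
import cv2,numpy as np
from scipy.spatial.transform import Rotation as R
i=cv2.imread("pics/top0.png")
a=cv2.resize(i[190:265,310:410],None,fx=8,fy=8,interpolation=cv2.INTER_CUBIC);cv2.imwrite("pics/dock_z.png",a)
b=cv2.resize(i[175:250,185:285],None,fx=8,fy=8,interpolation=cv2.INTER_CUBIC);cv2.imwrite("pics/tray_z.png",b)
j=cv2.imread("pics/scene0.png")
cv2.imwrite("pics/dock_s.png",cv2.resize(j[190:265,305:405],None,fx=8,fy=8,interpolation=cv2.INTER_CUBIC))
print(R.from_quat([0.574, 0.413, -0.414, -0.574]).as_matrix().round(3))
E
```

```text
[[ 0.317 -0.001 -0.949]
 [ 0.949 -0.001  0.317]
 [-0.001 -1.     0.001]]
```

View pics/dock_z.png

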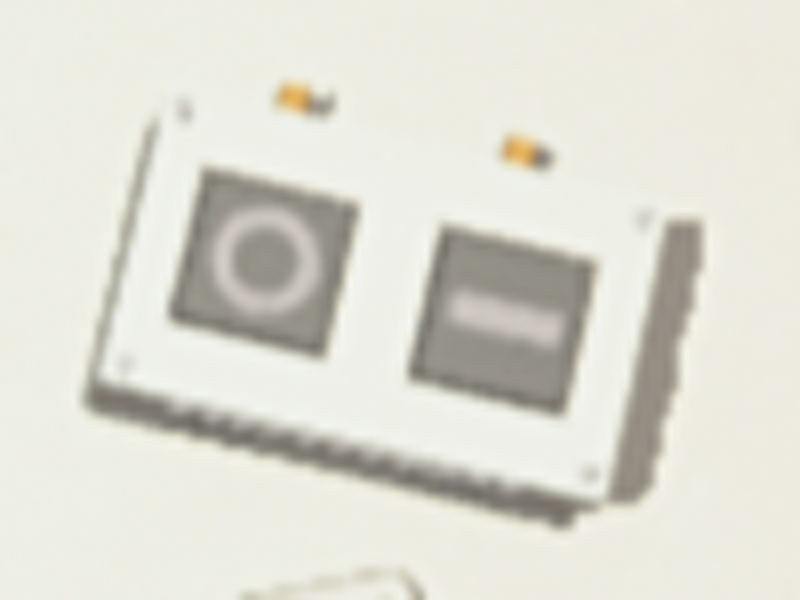

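View pics/tray_z.png

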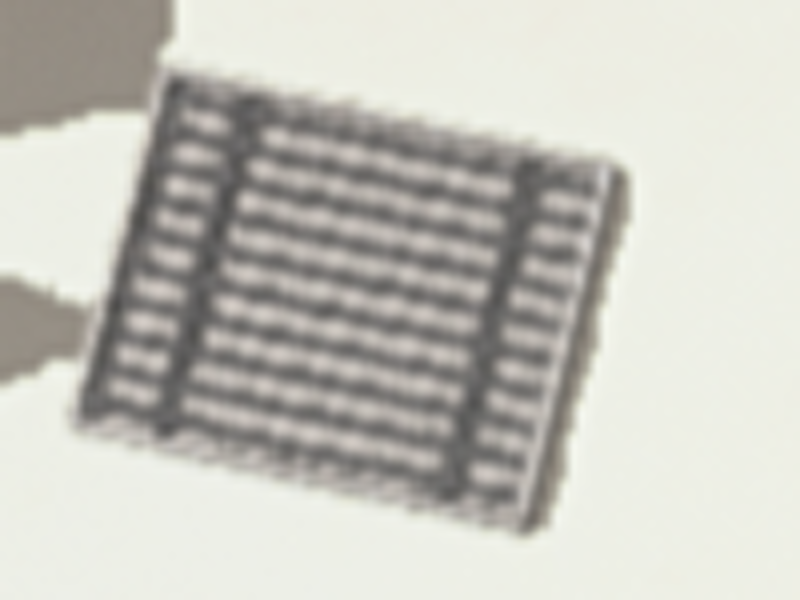

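View pics/dock_s.png

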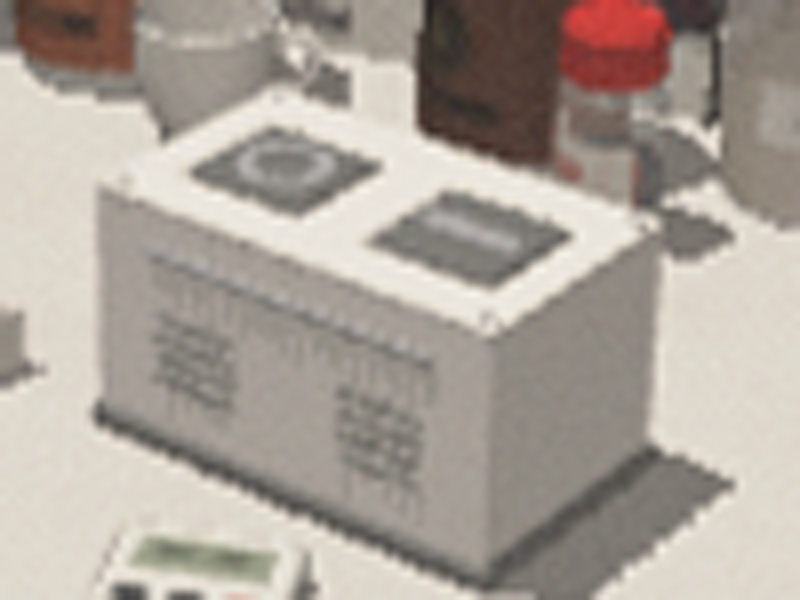

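```bash
cat > h.py <<'E'
import numpy as np,cv2
def ray(c,u,v):
    d=np.array([(u-c["cx"])/c["fx"],(v-c["cy"])/c["fy"],1.0]); T=np.array(c["cam_to_world"])
    return T[:3,3],T[:3,:3]@d
def atz(c,u,v,z):
    o,d=ray(c,u,v); return o+d*(z-o[2])/d[2]
E
python3 - <<'E'
from bench import *
from h import *
c=camera("top"); s=camera("scene")
def z(c,pts,u0,v0,h): return np.array([atz(c,u0+(x+.5)/8-.5,v0+(y+.5)/8-.5,h)for x,y in pts])
def show(n,P):
    e=P[1]-P[0]; f=P[2]-P[1]
    print(n,P.mean(0).round(4),"len",np.linalg.norm(e).round(4),np.linalg.norm(f).round(4),"yaw of -y edge",(np.arctan2(e[1],e[0])+np.pi/2).round(4), (np.arctan2(P[2]-P[3],1)[0]).round(2), np.arctan2(-f[1],-f[0]).round(4)); 
show("bar",z(c,[(445,225),(597,260),(563,414),(410,380)],310,190,.096))
show("ring",z(c,[(203,167),(357,203),(325,355),(170,320)],310,190,.096))
show("deck",z(c,[(160,97),(665,218),(607,502),(100,378)],310,190,.096))
show("tray",z(c,[(165,68),(622,160),(535,530),(75,430)],185,175,.02))
show("bar s",z(s,[(452,190),(574,237),(484,285),(367,241)],305,190,.096))
show("ring s",z(s,[(275,125),(383,165),(300,213),(192,172)],305,190,.096))
show("deck s",z(s,[(275,88),(662,230),(490,337),(98,185)],305,190,.096))
for n,u,v,h in [("roll",297,234,.026),("cup",298,154,.056),("jar",362.5,155,.09),("tamper",447,254,.09),("carton",149,161,.215)]: print(n,atz(c,u,v,h).round(3))
E
```

```text
bar [ 0.4412 -0.1999  0.096 ] len 0.0496 0.0505 yaw of -y edge -0.2317 -0.01 -0.2445
ring [ 0.4602 -0.1238  0.096 ] len 0.0504 0.0499 yaw of -y edge -0.2351 -0.01 -0.2242
deck [ 0.4483 -0.1615  0.096 ] len 0.1657 0.0927 yaw of -y edge -0.2412 -0.04 -0.2314
tray [0.4995 0.1802 0.02  ] len 0.16 0.1291 yaw of -y edge -0.2038 -0.03 -0.2146
bar s [ 0.4397 -0.1962  0.096 ] len 0.0506 0.0456 yaw of -y edge -0.2861 -0.01 -0.3288
ring s [ 0.4602 -0.1216  0.096 ] len 0.0482 0.0461 yaw of -y edge -0.2652 -0.01 -0.2419
deck s [ 0.4478 -0.1593  0.096 ] len 0.1666 0.094 yaw of -y edge -0.2734 -0.04 -0.2731
roll [ 0.437 -0.006  0.026]
cup [ 0.65  -0.01   0.056]
jar [ 0.638 -0.179  0.09 ]
tamper [ 0.379 -0.388  0.09 ]
carton [0.591 0.336 0.215]
```

Request:
jog_arm(commands=[{"translation": [23,-34,0],"twist": -0.0744},{"translation": [23,-34,0],"twist": -0.0744},{"translation": [23,-34,0],"twist": -0.0744},{"translation": [23,-34,0],"twist": -0.0744},{"translation": [23,-34,0],"twist": -0.0744},{"translation": [23,-34,0],"twist": -0.0744},{"translation": [23,-34,0],"twist": -0.0744},{"translation": [23,-34,0],"twist": -0.0744},{"translation": [23,-34,0],"twist": -0.0744},{"translation": [23,-34,0],"twist": -0.0744},{"translation": [1,-45,0],"twist": -0.0744},{"translation": [1,-45,0],"twist": -0.0744},{"translation": [1,-45,0],"twist": -0.0744},{"translation": [1,-45,0],"twist": -0.0744},{"translation": [1,-45,0],"twist": -0.0744},{"translation": [1,-45,0],"twist": -0.0744},{"translation": [1,-45,0],"twist": -0.0744},{"translation": [1,-45,0],"twist": -0.0744},{"translation": [1,-45,0],"twist": -0.0744},{"translation": [1,-45,0],"twist": -0.0744}], grip=1, grip_force=25)

```text
time: 2.25
ee_pos: [0.4379, -0.1991, 0.2229]
eef_rot: [-0.702, 0.085, -0.086, 0.702]
ft_force: [0.7, 1.2, -0.6]
width: 0.0003
```

Request:
jog_arm(commands=[{"translation": [0,0,-20],"twist": 0},{"translation": [0,0,-20],"twist": 0},{"translation": [0,0,-20],"twist": 0},{"translation": [0,0,-20],"twist": 0},{"translation": [0,0,0],"twist": 0},{"translation": [0,0,0],"twist": 0}])

```text
time: 2.85
ee_pos: [0.4382, -0.1974, 0.143]
eef_rot: [0.702, -0.085, 0.085, -0.702]
ft_force: [-0.1, -0.8, -0.1]
width: 0.0004
```

```bash
python3 - <<'E'
from bench import *
from h import *
from scipy.spatial.transform import Rotation as R
s=read_state(); print(s["time"],s["ee_pos"],s["ft_force"],s["width"],np.round(s["joint_positions"],2))
m=R.from_quat(s["eef_rot"]).as_matrix(); print(m.round(3),np.arctan2(m[1,0],m[0,0]))
for n in ["top","scene"]:
    c=camera(n); b=(310,175) if n=="top" else (290,165)
    cv2.imwrite(f"pics/{n}1.png",cv2.resize(c["img"][b[1]:b[1]+100,b[0]:b[0]+120,::-1],None,fx=6,fy=6,interpolation=cv2.INTER_CUBIC))
cv2.imwrite("pics/w1.png",camera("wrist")["img"][:,:,::-1])
E
```

```text
2.85 [ 0.4382085  -0.19737071  0.14300984] [-0.11478746 -0.79871876 -0.13471071] 0.0004450848301728694 [-0.42  0.07  0.78  1.97 -0.06  1.12  0.15]
[[ 0.971 -0.     0.238]
 [-0.238 -0.     0.971]
 [-0.    -1.    -0.   ]] -0.2402109880258876
```

View pics/top1.png

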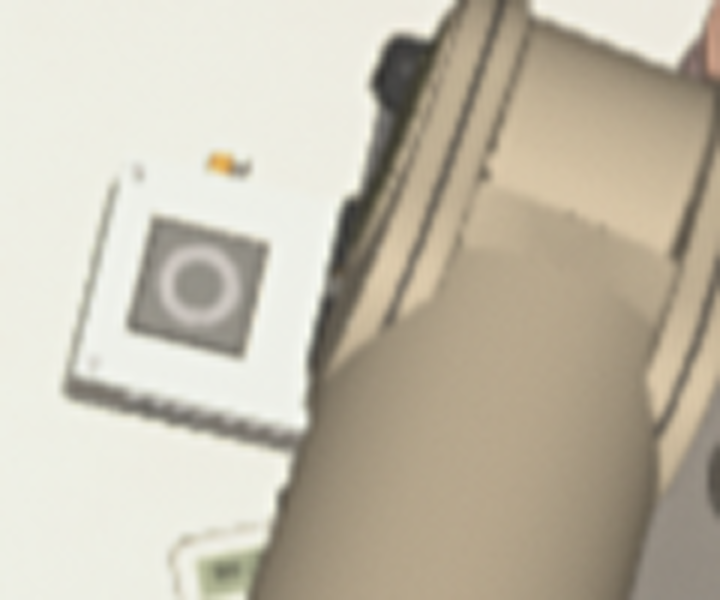

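View pics/scene1.png

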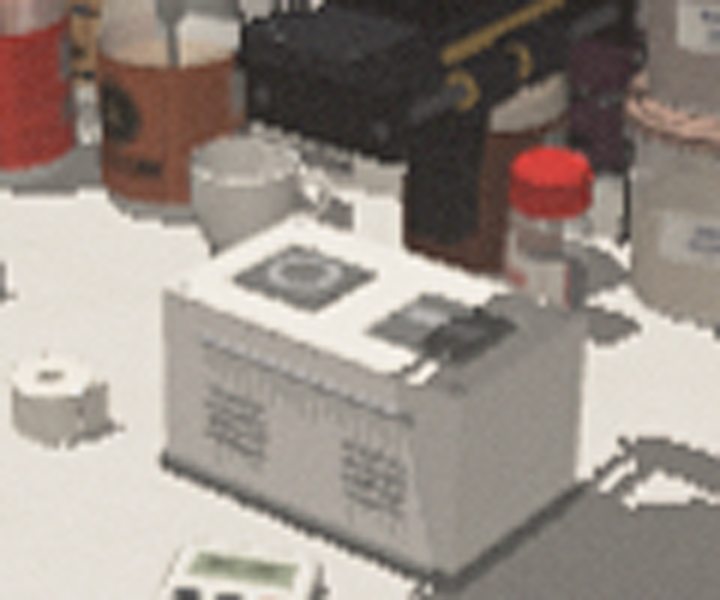

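View pics/w1.png

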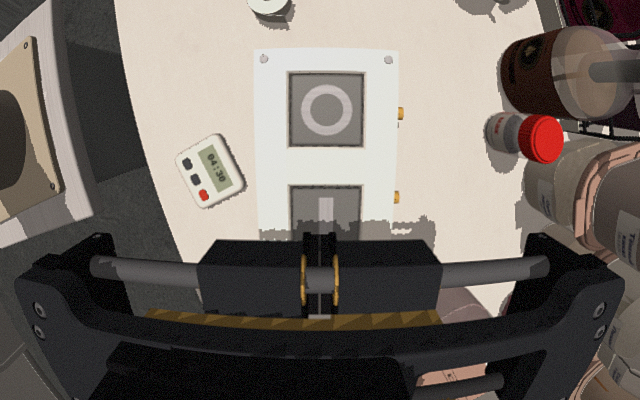

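```bash
cat >> h.py <<'E'
def fat(c,u,v,z):
    x,y=u-c["cx"],v-c["cy"]; r=np.hypot(x,y); t=r/c["fx"]
    d=np.array([np.sin(t)*x/r,np.sin(t)*y/r,np.cos(t)]); T=np.array(c["cam_to_world"]); d=T[:3,:3]@d; o=T[:3,3]
    return o+d*(z-o[2])/d[2]
E
python3 - <<'E'
from bench import *
from h import *
c=camera("wrist")
P=[fat(c,u,v,.096) for u,v in [(288,70),(363,71),(364,146),(288,145)]]
print(np.mean(P,0),P); print("bar cap corners",fat(c,290,185,.096),fat(c,363,185,.096))
a=-0.24; k=np.mean(P,0)[:2]; print("bar est",k+78e-3*np.array([np.sin(a),-np.cos(a)]))
E
```

```text
[ 0.46326088 -0.11976506  0.096     ] [array([ 0.44491884, -0.08875699,  0.096     ]), array([ 0.49332571, -0.10098052,  0.096     ]), array([ 0.48237627, -0.15105351,  0.096     ]), array([ 0.43242271, -0.13826923,  0.096     ])]
bar cap corners [ 0.42662991 -0.16551592  0.096     ] [ 0.47598485 -0.17756419  0.096     ]
bar est [ 0.44472008 -0.19552942]
```

Estimates from the three cameras average about (0.442, -0.197). I'll centre over that and go down to about 4 mm above the cap.

Request:
jog_arm(commands=[{"translation": [4,-1,-19],"twist": 0},{"translation": [0,0,-17],"twist": 0},{"translation": [0,0,-5],"twist": 0},{"translation": [0,0,0],"twist": 0}])

```text
time: 3.45
ee_pos: [0.4421, -0.1983, 0.1016]
eef_rot: [0.702, -0.085, 0.084, -0.702]
ft_force: [0.4, -0.5, -0.2]
width: 0.0005
```

Request:
jog_arm(commands=[{"translation": [0,0,-2],"twist": 0},{"translation": [0,0,-2],"twist": 0},{"translation": [0,0,-2],"twist": 0},{"translation": [0,0,0],"twist": 0}])

```text
time: 3.85
ee_pos: [0.4427, -0.1984, 0.096]
eef_rot: [-0.702, 0.084, -0.085, 0.702]
ft_force: [-0.7, 1.5, 4.6]
width: 0.0004
```

Request:
jog_arm(commands=[{"translation": [0,0,-1],"twist": 0},{"translation": [0,0,-1],"twist": 0},{"translation": [0,0,-1],"twist": 0},{"translation": [0,0,0],"twist": 0}])

```text
time: 4.25
ee_pos: [0.4427, -0.1983, 0.093]
eef_rot: [-0.702, 0.084, -0.085, 0.702]
ft_force: [-0.8, -0.1, 5.1]
width: 0.0001
```

Request:
jog_arm(commands=[{"translation": [0,0,-1],"twist": 0},{"translation": [0,0,0],"twist": 0}])

```text
time: 4.45
ee_pos: [0.4427, -0.1983, 0.092]
eef_rot: [-0.702, 0.084, -0.085, 0.702]
ft_force: [-0.5, 0.8, 5.5]
width: 0.0004
```

Request:
jog_arm(commands=[{"translation": [0,0,-1],"twist": 0},{"translation": [0,0,0],"twist": 0}])

```text
time: 4.65
ee_pos: [0.4427, -0.1983, 0.091]
eef_rot: [-0.702, 0.084, -0.085, 0.702]
ft_force: [-0.8, -0.2, 4.8]
width: 0.0005
```

Request:
jog_arm(commands=[{"translation": [0,0,-0.7],"twist": 0},{"translation": [0,0,0],"twist": 0}])

```text
time: 4.85
ee_pos: [0.4427, -0.1983, 0.0904]
eef_rot: [-0.702, 0.084, -0.085, 0.702]
ft_force: [-1.1, -0.2, 6.1]
width: 0.0007
```

Request:
jog_arm(commands=[{"translation": [0,0,-0.7],"twist": 0},{"translation": [0,0,0],"twist": 0}])

```text
time: 5.05
ee_pos: [0.4427, -0.1983, 0.0897]
eef_rot: [-0.702, 0.084, -0.085, 0.702]
ft_force: [-0.1, 1.0, 5.9]
width: 0.0008
```

Request:
jog_arm(commands=[{"translation": [0,0,-0.7],"twist": 0},{"translation": [0,0,0],"twist": 0}])

```text
time: 5.25
ee_pos: [0.4427, -0.1984, 0.089]
eef_rot: [-0.702, 0.084, -0.085, 0.702]
ft_force: [-1.8, 0.6, 6.0]
width: 0.0006
```

Request:
jog_arm(commands=[{"translation": [0,0,-0.7],"twist": 0},{"translation": [0,0,0],"twist": 0}])

```text
time: 5.45
ee_pos: [0.4427, -0.1984, 0.0883]
eef_rot: [-0.702, 0.084, -0.085, 0.702]
ft_force: [-0.6, 0.4, 6.2]
width: 0.0002
```

Request:
jog_arm(commands=[{"translation": [0,0,-0.7],"twist": 0},{"translation": [0,0,0],"twist": 0}])

```text
time: 5.65
ee_pos: [0.4427, -0.1984, 0.0876]
eef_rot: [-0.702, 0.084, -0.085, 0.702]
ft_force: [-0.1, -0.2, 6.1]
width: 0.0003
```

Request:
jog_arm(commands=[{"translation": [0,0,-0.7],"twist": 0},{"translation": [0,0,0],"twist": 0}])

```text
time: 5.85
ee_pos: [0.4427, -0.1984, 0.087]
eef_rot: [-0.702, 0.084, -0.085, 0.702]
ft_force: [-1.7, 1.0, 8.3]
width: 0.0005
```

Request:
jog_arm(commands=[{"translation": [0,0,-0.7],"twist": 0},{"translation": [0,0,0],"twist": 0}])

```text
time: 6.05
ee_pos: [0.4427, -0.1985, 0.0865]
eef_rot: [-0.702, 0.084, -0.085, 0.702]
ft_force: [-3.0, 2.0, 11.3]
width: 0.0003
```

Request:
jog_arm(commands=[{"translation": [0,0,-0.5],"twist": 0},{"translation": [0,0,0],"twist": 0}])

```text
time: 6.25
ee_pos: [0.4427, -0.1985, 0.0862]
eef_rot: [-0.702, 0.084, -0.085, 0.702]
ft_force: [-4.9, 2.1, 14.4]
width: 0.0003
```

Request:
jog_arm(commands=[{"translation": [0,0,-0.4],"twist": 0},{"translation": [0,0,0],"twist": 0}])

```text
time: 6.45
ee_pos: [0.4427, -0.1985, 0.086]
eef_rot: [-0.702, 0.084, -0.085, 0.702]
ft_force: [-5.8, 1.0, 18.2]
width: 0.0003
```

That's the firm stop at 18 N. I'll retract and open the gripper.

Request:
jog_arm(commands=[{"translation": [0,0,10],"twist": 0},{"translation": [0,0,25],"twist": 0},{"translation": [0,0,25],"twist": 0},{"translation": [0,0,20],"twist": 0},{"translation": [0,0,0],"twist": 0},{"translation": [0,0,0],"twist": 0}])

```text
time: 7.05
ee_pos: [0.4423, -0.1981, 0.1648]
eef_rot: [-0.702, 0.084, -0.085, 0.702]
ft_force: [-0.2, 0.3, -1.0]
width: 0.0004
```

Request:
jog_arm(commands=[{"translation": [0,0,0],"twist": 0},{"translation": [0,0,0],"twist": 0},{"translation": [0,0,0],"twist": 0},{"translation": [0,0,0],"twist": 0},{"translation": [0,0,0],"twist": 0}], grip=0)

```text
time: 7.55
ee_pos: [0.4422, -0.1983, 0.1646]
eef_rot: [0.702, -0.085, 0.085, -0.702]
ft_force: [0.3, 0.1, 0.2]
width: 0.0326
```

```bash
python3 - <<'E'
from bench import *
from h import *
s=read_state(); print(s["time"],s["ee_pos"],s["ft_force"],s["width"])
c=camera("scene"); b=(290,165)
cv2.imwrite("pics/scene2.png",cv2.resize(c["img"][b[1]:b[1]+100,b[0]:b[0]+120,::-1],None,fx=6,fy=6,interpolation=cv2.INTER_CUBIC))
cv2.imwrite("pics/w2.png",camera("wrist")["img"][:,:,::-1])
E
```

```text
7.55 [ 0.4421608  -0.19826091  0.16459751] [0.25173252 0.11459318 0.22262509] 0.03263942938749349
```

View pics/scene2.png

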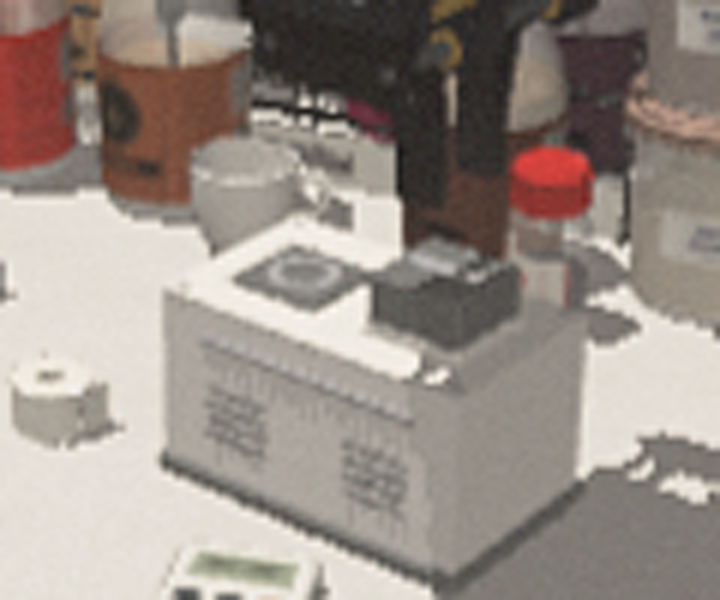

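View pics/w2.png

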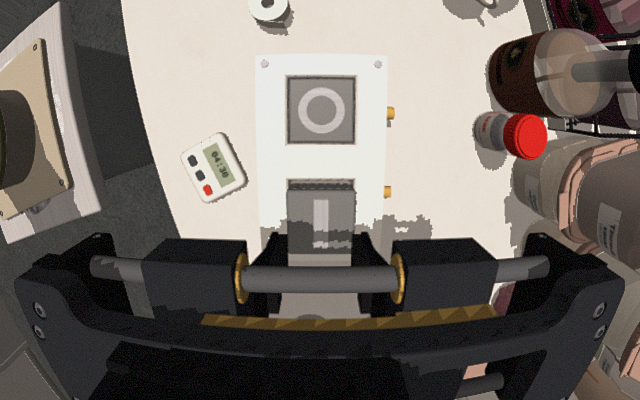

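The cartridge has risen, with its cap standing above the deck, and the fingers are centred on it (cap centre at column 321). I'll open fully, go down and grip.

Request:
jog_arm(commands=[{"translation": [0,0,0],"twist": 0},{"translation": [0,0,0],"twist": 0},{"translation": [0,0,0],"twist": 0},{"translation": [0,0,0],"twist": 0},{"translation": [0,0,0],"twist": 0},{"translation": [0,0,0],"twist": 0},{"translation": [0,0,0],"twist": 0},{"translation": [0,0,0],"twist": 0},{"translation": [0,0,-10],"twist": 0},{"translation": [0,0,-10],"twist": 0}])

```text
time: 8.65
ee_pos: [0.4423, -0.1982, 0.144]
eef_rot: [-0.702, 0.084, -0.085, 0.702]
ft_force: [0.3, 0.9, 0.7]
width: 0.087
```

Request:
jog_arm(commands=[{"translation": [0,0,-10],"twist": 0},{"translation": [0,0,-10],"twist": 0},{"translation": [0,0,-10],"twist": 0},{"translation": [0,0,-8],"twist": 0},{"translation": [0,0,-6],"twist": 0},{"translation": [0,0,0],"twist": 0}])

```text
time: 9.25
ee_pos: [0.4418, -0.1982, 0.1]
eef_rot: [0.702, -0.085, 0.084, -0.702]
ft_force: [0.1, 0.7, 0.9]
width: 0.0871
```

Request:
jog_arm(commands=[{"translation": [0,0,0],"twist": 0},{"translation": [0,0,0],"twist": 0},{"translation": [0,0,0],"twist": 0},{"translation": [0,0,0],"twist": 0},{"translation": [0,0,0],"twist": 0},{"translation": [0,0,0],"twist": 0},{"translation": [0,0,0],"twist": 0},{"translation": [0,0,0],"twist": 0},{"translation": [0,0,0],"twist": 0}], grip=1, grip_force=25)

```text
time: 10.15
ee_pos: [0.4424, -0.1982, 0.1009]
eef_rot: [-0.702, 0.084, -0.085, 0.702]
ft_force: [1.9, 0.3, 2.5]
width: 0.0474
```

Gripped at 47 mm. Drawing it straight up, slowly at first.

Request:
jog_arm(commands=[{"translation": [0,0,2],"twist": 0},{"translation": [0,0,4],"twist": 0},{"translation": [0,0,6],"twist": 0},{"translation": [0,0,8],"twist": 0}])

```text
time: 10.55
ee_pos: [0.442, -0.1982, 0.1212]
eef_rot: [0.702, -0.085, 0.084, -0.702]
ft_force: [0.3, -0.1, -1.6]
width: 0.048
```

Request:
jog_arm(commands=[{"translation": [0,0,10],"twist": 0},{"translation": [0,0,15],"twist": 0},{"translation": [0,0,20],"twist": 0},{"translation": [0,0,20],"twist": 0},{"translation": [0,0,20],"twist": 0},{"translation": [0,0,0],"twist": 0}])

```text
time: 11.15
ee_pos: [0.4435, -0.1988, 0.2086]
eef_rot: [-0.702, 0.083, -0.086, 0.702]
ft_force: [-0.2, 0.4, -2.1]
width: 0.0477
```

```bash
python3 - <<'E'
from bench import *
from h import *
s=read_state(); print(s["time"],s["ee_pos"],s["ft_force"],s["width"])
c=camera("scene"); b=(290,115)
cv2.imwrite("pics/scene3.png",cv2.resize(c["img"][b[1]:b[1]+150,b[0]:b[0]+140,::-1],None,fx=4,fy=4,interpolation=cv2.INTER_CUBIC))
E
```

```text
11.15 [ 0.44354374 -0.19884777  0.20862833] [-0.17237568  0.44100247 -2.11732682] 0.0477359199321446
```

View pics/scene3.png

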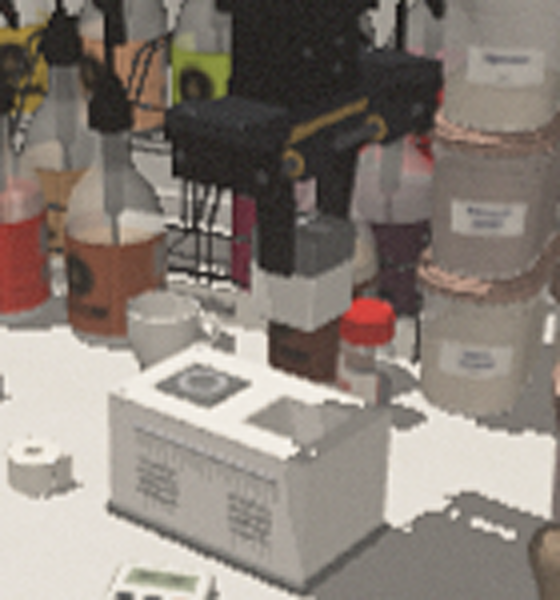

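Request:
jog_arm(commands=[{"translation": [2,15,0],"twist": 0},{"translation": [2,30,0],"twist": 0},{"translation": [3,40,0],"twist": 0},{"translation": [3,40,0],"twist": 0},{"translation": [3,40,0],"twist": 0},{"translation": [3,40,0],"twist": 0},{"translation": [3,40,0],"twist": 0},{"translation": [3,40,0],"twist": 0},{"translation": [3,40,0],"twist": 0},{"translation": [2,25,0],"twist": 0},{"translation": [0,15,0],"twist": 0},{"translation": [0,0,0],"twist": 0},{"translation": [0,0,0],"twist": 0}])

```text
time: 12.5
ee_pos: [0.4692, 0.1653, 0.2053]
eef_rot: [0.702, -0.085, 0.085, -0.702]
ft_force: [-0.1, -0.3, -1.6]
width: 0.0479
```

Request:
jog_arm(commands=[{"translation": [0,0,-10],"twist": 0},{"translation": [0,0,-20],"twist": 0},{"translation": [0,0,-25],"twist": 0},{"translation": [0,0,-25],"twist": 0},{"translation": [0,0,-20],"twist": 0},{"translation": [0,0,-15],"twist": 0},{"translation": [0,0,-10],"twist": 0},{"translation": [0,0,0],"twist": 0},{"translation": [0,0,0],"twist": 0}])

```text
time: 13.4
ee_pos: [0.4695, 0.1663, 0.0811]
eef_rot: [-0.702, 0.085, -0.085, 0.702]
ft_force: [0.4, -0.2, -2.1]
width: 0.0479
```

```bash
python3 - <<'E'
from bench import *
from h import *
s=read_state(); print(s["time"],s["ee_pos"],s["ft_force"],s["width"])
c=camera("scene"); b=(200,115)
cv2.imwrite("pics/scene4.png",cv2.resize(c["img"][b[1]:b[1]+130,b[0]:b[0]+150,::-1],None,fx=4.5,fy=4.5,interpolation=cv2.INTER_CUBIC))
cv2.imwrite("pics/w4.png",camera("wrist")["img"][:,:,::-1])
E
```

```text
13.4 [0.4695447  0.16631917 0.08113863] [ 0.38210219 -0.16262593 -2.13382672] 0.04794369567476585
```

View pics/scene4.png

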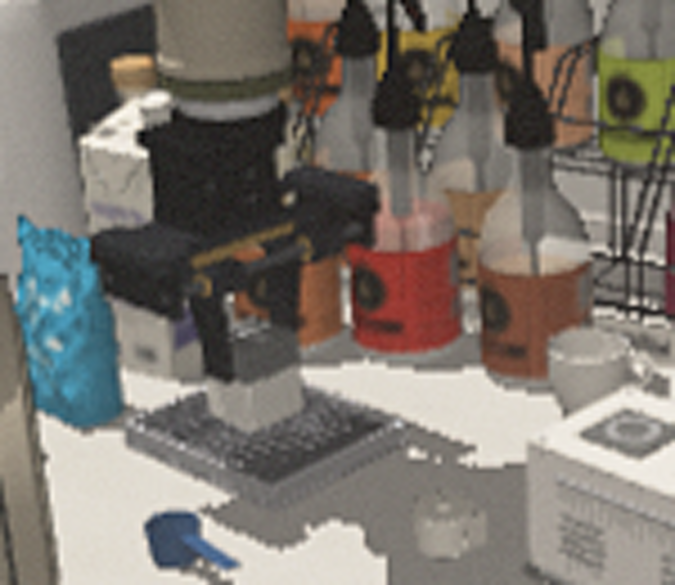

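View pics/w4.png

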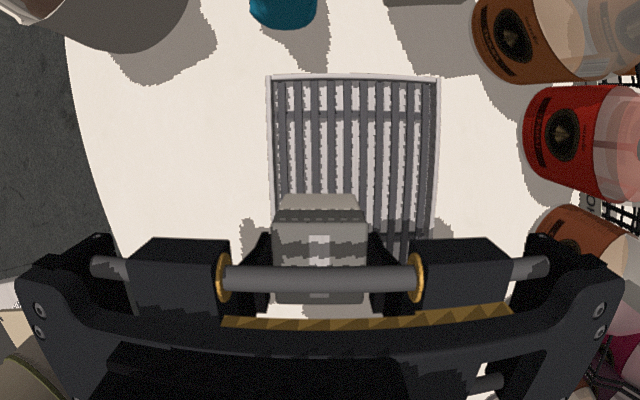

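The cartridge is over the grille but near its -x side. I'll shift it toward the centre and then lower it by feel.

Request:
jog_arm(commands=[{"translation": [6,2,0],"twist": 0},{"translation": [6,2,0],"twist": 0},{"translation": [0,0,-12],"twist": 0},{"translation": [0,0,-9],"twist": 0},{"translation": [0,0,-3],"twist": 0},{"translation": [0,0,0],"twist": 0}])

```text
time: 14.1
ee_pos: [0.4805, 0.1703, 0.0558]
eef_rot: [0.702, -0.085, 0.084, -0.702]
ft_force: [-0.2, -0.1, -2.0]
width: 0.0477
```

Request:
jog_arm(commands=[{"translation": [0,0,-1],"twist": 0},{"translation": [0,0,-1],"twist": 0},{"translation": [0,0,0],"twist": 0}])

```text
time: 14.4
ee_pos: [0.4813, 0.1708, 0.0549]
eef_rot: [-0.702, 0.085, -0.085, 0.702]
ft_force: [-0.2, -1.2, -1.7]
width: 0.0476
```

Request:
jog_arm(commands=[{"translation": [0,0,-1],"twist": 0},{"translation": [0,0,0],"twist": 0}])

```text
time: 14.6
ee_pos: [0.4813, 0.1708, 0.0538]
eef_rot: [-0.702, 0.085, -0.085, 0.702]
ft_force: [-0.2, -1.0, -1.8]
width: 0.0478
```

Request:
jog_arm(commands=[{"translation": [0,0,-1],"twist": 0},{"translation": [0,0,0],"twist": 0}])

```text
time: 14.8
ee_pos: [0.4814, 0.1708, 0.0529]
eef_rot: [-0.702, 0.085, -0.085, 0.702]
ft_force: [-0.8, -0.2, -0.5]
width: 0.0483
```

Request:
jog_arm(commands=[{"translation": [0,0,-0.7],"twist": 0},{"translation": [0,0,0],"twist": 0}])

```text
time: 15.0
ee_pos: [0.4814, 0.1708, 0.0528]
eef_rot: [-0.702, 0.085, -0.085, 0.702]
ft_force: [-3.9, -1.8, 9.7]
width: 0.0476
```

Contact with the grille. I'll release and go up.

Request:
jog_arm(commands=[{"translation": [0,0,0.5],"twist": 0},{"translation": [0,0,0],"twist": 0},{"translation": [0,0,0],"twist": 0},{"translation": [0,0,0],"twist": 0},{"translation": [0,0,0],"twist": 0},{"translation": [0,0,0],"twist": 0},{"translation": [0,0,0],"twist": 0},{"translation": [0,0,0],"twist": 0}], grip=0)

```text
time: 15.8
ee_pos: [0.4812, 0.1708, 0.0526]
eef_rot: [0.702, -0.085, 0.085, -0.702]
ft_force: [-0.3, -0.2, -0.4]
width: 0.0864
```

Request:
jog_arm(commands=[{"translation": [0,0,10],"twist": 0},{"translation": [0,0,20],"twist": 0},{"translation": [0,0,30],"twist": 0},{"translation": [0,0,40],"twist": 0},{"translation": [0,0,40],"twist": 0},{"translation": [0,0,40],"twist": 0},{"translation": [0,-40,0],"twist": 0},{"translation": [0,-50,0],"twist": 0},{"translation": [0,-50,0],"twist": 0},{"translation": [0,-50,0],"twist": 0},{"translation": [0,-50,0],"twist": 0},{"translation": [0,-50,0],"twist": 0},{"translation": [0,-50,0],"twist": 0},{"translation": [0,-50,0],"twist": 0},{"translation": [0,0,0],"twist": 0},{"translation": [0,0,0],"twist": 0}])

```text
time: 17.4
ee_pos: [0.4808, -0.2204, 0.233]
eef_rot: [0.702, -0.086, 0.086, -0.702]
ft_force: [1.3, 1.2, -0.5]
width: 0.087
```

```bash
python3 - <<'E'
from bench import *
from h import *
s=read_state(); print(s["time"],s["ee_pos"],s["ft_force"],s["width"])
c=camera("scene"); b=(200,115)
cv2.imwrite("pics/scene5.png",cv2.resize(c["img"][b[1]:b[1]+150,b[0]:b[0]+200,::-1],None,fx=4,fy=4,interpolation=cv2.INTER_CUBIC))
c=camera("top"); cv2.imwrite("pics/top5.png",cv2.resize(c["img"][175:250,185:285,::-1],None,fx=8,fy=8,interpolation=cv2.INTER_CUBIC))
E
```

```text
17.4 [ 0.48082549 -0.22041893  0.23304958] [ 1.25665504  1.18101121 -0.45695191] 0.08695538847121204
```

View pics/scene5.png

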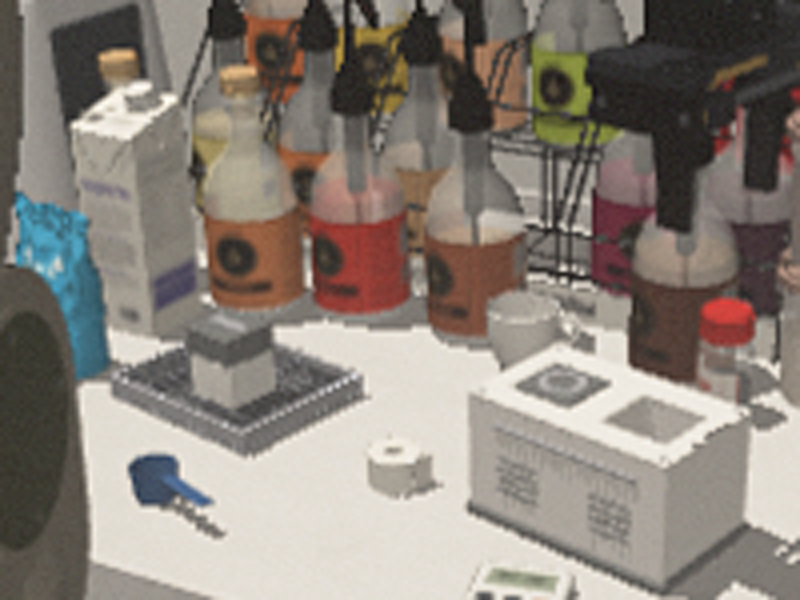

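View pics/top5.png

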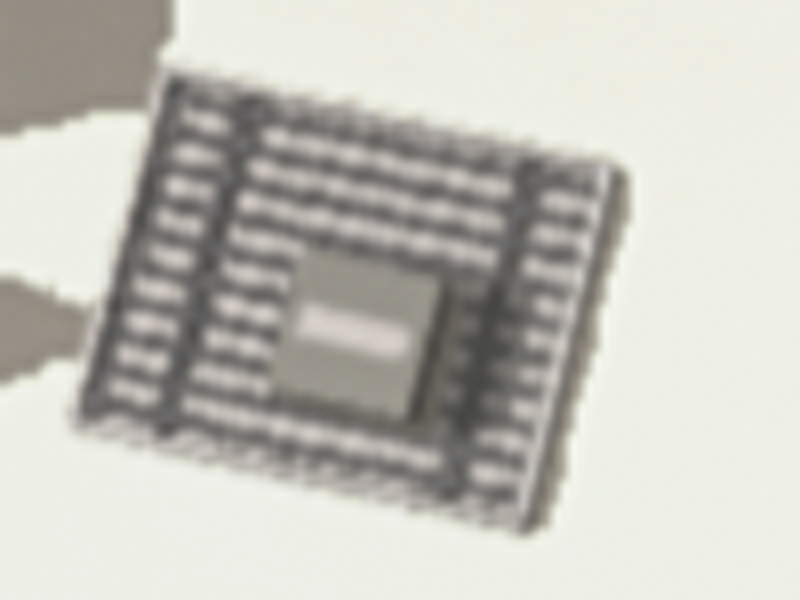

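The scene view shows the cartridge upright on the grille (about (232,360) in the crop). The ring is flush in its bay at (562,382), and the bystanders in this crop look unmoved. In the top view the cap centre is at (358,332) in the crop, well inside the grille. I'll hand the job in.

```bash
python3 - <<'E'
from bench import *
from h import *
c=camera("top"); p=atz(c,185+358.5/8-.5,175+332.5/8-.5,.076); d=p[:2]-np.array([.4995,.1802]); a=-.21
print(p,"local",d@[np.cos(a),np.sin(a)],d@[-np.sin(a),np.cos(a)])
print(close_job())
E
```

```text
[0.47941062 0.16784065 0.076     ] local -0.01707160993401433 -0.016275653110199267
the job is handed in; nothing more can be done
None
```

The spent cartridge with the bar is out of its bay and standing upright on the drip tray's grille. I handed the job in at about 17.5 s; no verdict was reported.

- **Push and release:** I pushed the cap with shut fingers. The spring read about 5–6 N, then a firm stop came about 10 mm below the deck, where the reading reached 18 N, the highest of the push. After I drew back, the cartridge sprang up. I gripped it across two sides at 25 N, drew it straight out and lowered it onto the grille by feel. The set-down read 9.7 N before I eased off and let go.
- **Position on the tray:** In the top view its centre is about 17 mm off the grille's centre in both x and y, inside the 45 and 60 mm limits.
- **Ring cartridge and bystanders:** The ring cartridge still looks flush in its bay, judged by eye only. The label roll, cup, jar and carton look where they were in the last scene picture. The tamper was outside that crop, so I didn't check it again, though the arm never went near it.
- **Disagreement:** The three cameras placed the cartridge up to 5 mm apart. I used a middle value, and the fingers turned out well centred on it.

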